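# Clear, shut and latch the cigar box

### The arm

A 7-joint arm with a two-finger parallel gripper is mounted at the origin on the work surface. World frame = base frame: x ahead of the robot, y to its left, z up, the work surface at z = 0. Lengths are in m, angles in rad, forces in N, time in s.
With the tool pointing down it reaches from about 0.4 to 0.925 m from the base axis. Payload 4.1 kg.
Tool frame: the origin (TCP) lies between the finger pads; the fingertips stand 11 mm ahead of it and the grasp point (between the pads) lies 8 mm behind it (robot.nose_length is the z of the fingertips in the tool frame, in m); z points along the fingers, y is the line along which they close (so a half turn about z gives the same grasp; the last joint's range is limited). The gripper opens to 85 mm and grips with 20 to 120 N. Pads are 22 mm wide; open, the fingers measure 114 mm over their backs; the gripper's body (76 mm by 85 mm) begins 54 mm behind the grasp point. The pads swing forward as they close: fully open they stand 13 mm farther back than shut.
Start: joints at [-1.322, 0.398, 0.045, 1.537, -0.019, 1.207, -0.051], TCP at [0.222, 0.611, 0.242] pointing down, gripper open.
Joint ranges: [-2.82, 2.82], [-0.49, 2.23], [-1.37, 1.46], [0, 2.46], [-1.36, 4.5], [0.23, 2], [-2.94, 2.94]. Speed limits (rad/s): [2.57, 2.57, 3.14, 3.14, 3.14, 3.14, 3.14].

### API

Orientations are given as a unit quaternion [w, x, y, z].
In Python, from rig import robot gives the robot as it stands.
- The arm moves only by the tool arm_command, never from a script. Its argument "commands" is a list of rows, each an object with "translation": the shift along the world's x, y, z in units of 50 mm (1.0 is 50 mm), a list of three; "twist": the turn about the world's z in units of 5 degrees (1.0 is 5 degrees). A call has 1 to 12 rows; each row shifts and turns the commanded pose from where the row before left it; what a row does not reach is not made up. A row lasts 1/10 s, in which the tool goes at most 50 mm and 8.59 degrees, less where a joint would pass 70% of its speed; a pose out of reach is approached as far as the arm can. A call is refused whole if a number of a shift passes 1 or a number of a turn 1, either way. A call with a gripper value outside its range is refused whole. "gripper" is the finger opening in mm, from 0 to 85.4, set as the call begins (left out, the last holds). The fingers move at their own pace and stop on an object; "squeeze" is the grip in N (left out, the last holds). Time passes only in rows, so rows that do not move let the fingers close. It gives the time, the measured TCP pose, the force, the opening and the grip force at its end, in the units of the state.
- robot.observe(): the state, without advancing time (a new reading comes with each control period).
- robot.snapshot(name): name is "scene" or "side" or "wrist"; returns a dict with "frame" (384x512x3 uint8, red, green, blue), "camera_matrix" (3x3 intrinsics, pixels), "R" (3x3) and "t" (3): a world point X has camera coordinates R X + t; the wrist camera has in their place "mount" (4x4, takes a point from camera to tool coordinates, whose origin is the TCP and whose axes are the flange's). Camera axes: x right, y down, z forward; pixel columns grow to the right and rows downward; lengths in m; the calibration is good to about 2 mm. A picture is of the moment at which its call begins: read the wrist's pose just before it. There is no depth.
- robot.finish_job(): hands the job in; it is judged then, once.
The state is a dict: "time_s": time; "qpos": joint angles; "qvel": joint speeds; "joint_efforts": joint torques, N m; "position": TCP position; "eef_rot": TCP orientation; "ft_force": force on the tool from outside, world axes, zero at the start; "torque": the same for the moment, N m; "finger_gap": finger opening in m; "grasp_force": force on a finger pad.
Only numpy, scipy, OpenCV 4.12 (cv2) and the standard library are available. Lean on these libraries where they do the work, as an engineer would, in place of code of your own. Each camera call takes 0.05 s, during which the arm holds its last target. There are 200 camera calls.

### The job

Close up the open cigar box: take the wooden slat off it and lay it flat in the shallow rectangular tray, then lower the lid gently until it is fully shut (do not let it drop). Last of all, tip the wire catch at the front over onto the shut lid so that it snaps over, and leave the other things on the bench where they stand.

Things in the scene. Friction and masses are not known exactly. Their poses are not given: they have to be found in the camera images.
- slat_center (a point): centre of the loose wooden slat, 195 x 26 x 16 mm, 0.07 kg, at first lying flat across the box's two side walls (about 11 mm past each) so that the lid cannot shut. Its x axis runs along its length, z is up.
- tray_floor (a point): middle of the floor of the shallow dark wooden tray fixed to the bench, outside 250 x 120 mm, inside 234 x 104 mm, floor 6 mm above the bench, rim 20 mm above the bench. x along its length, y across, z up. It stands to the robot's left or right; the other side has a round board.
- box: wooden box fixed to the bench, 130 mm deep (its x) by 170 mm wide (its y), rim 60 mm above the bench, walls 7 mm, a row of metal tubes in it up to 26 mm above the bench. Origin at the centre of its underside, +x towards the hinge at the back, -x to the front with the catch, z up.
- lid (a joint): angle of the lid (rad): 0 fully shut, 1.57 upright, stop at 1.85 leaning back. The hinge's friction holds the lid only within about 0.2 rad of upright; below that it falls shut. Lid 130 x 170 x 8 mm, about 0.25 kg, its underside lies on the rim when shut.
- lid_hinge (a point): middle of the lid's hinge line, on the box's back top edge, 60 mm above the bench; the hinge line runs along the box's y.
- lid_handle (a point): centre of the lid's pull: a wooden dowel 44 mm long along the box's y, 18 mm thick, on a 12 mm stem, 105 mm from the hinge along the lid (25 mm from its free edge) and 34 mm out from the lid's underside plane. It is behind the open lid, and on top of the shut one, 94 mm above the bench. Held by its two ends it can turn between the fingers as the lid swings. Frame turns with the lid.
- catch (a joint): angle of the wire catch (rad): 0 open, leaning 0.52 rad out from upright to the front; 1.98 snapped over, lying on the shut lid around the pull. An over-centre spring holds it at either stop; the snap point is at 0.75, i.e. 0.23 past upright, and about 2 N at its bar tips it.
- catch_bar (a point): middle of the catch's cross bar: a brass wire U, bar 80 mm long along the box's y, 6 mm thick, 62 mm from the catch's pivot. The pivot is parallel to the box's y, 76 mm in front of the box's origin, 64 mm above the bench. A small spring strut sits below it on the box's front. This frame turns with the catch.
- jar: bystander: glass jar, 56 mm across, 85 mm high, beside the box. Origin at the centre of its underside.
- bottle: bystander: bottle, 56 mm across, 165 mm high, beside the box on the other side. Origin at the centre of its underside.
- ashtray: bystander: glass bowl, 96 mm across, 32 mm high. Origin at the centre of its underside.
- mug: bystander: white mug, 80 mm across, 90 mm high. Origin at the centre of its underside.
- brush: bystander: flat brush, 130 mm long, lying on the round board (160 mm across, 22 mm high). Origin on its underside.
- tin: bystander: flat tin, 60 x 90 x 25 mm. Origin at the centre of its underside.
- offcut: bystander: wooden offcut, 60 x 50 x 30 mm. Origin at the centre of its underside.
- slat: the same slat as a body; its origin is the centre of its underside, 8 mm below slat_center.
Not all that is in view belongs to the job. What is shaped like the box but pink or white is not meant.

How it is judged:
On the way, in this order (a step that is already met when the one before it is completed fails the run):
1. the slat lies in the tray, let go, with the lid still open (x of slat_center in the frame of tray_floor between -0.03 and 0.03 m and y of slat_center in the frame of tray_floor between -0.045 and 0.045 m and z of slat_center in the frame of tray_floor below 0.018 m and contact force between the fingers and slat below 0.1 N and value of joint lid above 0.5 rad), for 0.2 s.
2. the lid is fully shut, the catch still open (value of joint lid below 0.04 rad and value of joint catch below 0.75 rad), for 0.2 s.
3. the catch has snapped over onto the shut lid (value of joint lid below 0.04 rad and value of joint catch above 1.85 rad), for 0.2 s.
At the end, for the whole second after the job is handed in: The slat lies at rest in the tray (its centre within 30 mm along and 45 mm across of the tray's middle and less than 18 mm above its floor), the lid is within 0.04 rad of shut, and the catch is beyond 1.85 rad, snapped over (all of step 3 and x of slat_center in the frame of tray_floor between -0.03 and 0.03 m and y of slat_center in the frame of tray_floor between -0.045 and 0.045 m and z of slat_center in the frame of tray_floor below 0.018 m and linear speed of slat below 0.02 m/s); the robot touches nothing.
It fails at once if the lid swings down faster than 4 rad/s (dropped or slammed) (velocity of joint lid below -4 rad/s).
It fails at once if the catch is tipped over before the lid is shut (value of joint catch above 0.9 rad and value of joint lid above 0.06 rad).
It fails at once if the slat is dropped or thrown: it moves faster than 0.8 m/s out of the fingers (linear speed of slat above 0.8 m/s and contact force between the fingers and slat below 0.1 N).
It fails at once if a bystander (jar, bottle, ashtray, mug, tin, offcut or brush) is pushed more than 30 mm or tipped over (distance of any of jar, bottle, ashtray, mug, tin, offcut, brush from where it was at the start of the episode above 0.03 m or angle between any of jar, bottle, ashtray, mug, tin, offcut, brush's own z axis and vertical above 0.5 rad).
It also fails if it takes over 69 s, if anything falls off the work surface, if the arm or the gripper's body presses on something with over 40 N, if the wrist force passes 120 N, or if a joint passes its speed limit or range.

## Working session

There is one attempt and no reset: what is moved stays moved. The work goes in short steps, Python scripts to look and compute and a tool call to move; the robot and the scene stay as the last step left them, time stands still between calls to the robot, and variables do not carry over. Pictures are saved under pics/ and viewed, at most 10 in all, crops included, and the job is handed in when it is done.

Besides the shell and the picture viewer there is one more tool, called after "Call:" by a JSON object that holds its "api" and its "payload", one argument or row to a line. arm_command: Moves the arm, as the interface text tells. Its arguments: {"type":"object","properties":{"commands":{"type":"array"},"gripper":{"type":"number"},"squeeze":{"type":"number"}},"required":["commands"]}

```bash
mkdir -p pics
cat > h.py <<'E'
import numpy as np, cv2, pickle
from rig import robot
def snap(n,f=None):
    s=robot.observe(); r=robot.snapshot(n); r['state']={k:s[k] for k in('position','eef_rot')}
    if f: cv2.imwrite('pics/'+f+'.png',r['frame'][:,:,::-1]); pickle.dump(r,open('pics/'+f+'.pkl','wb'))
    return r
def ray(r,uv):
    d=np.linalg.inv(r['camera_matrix'])@np.array([uv[0],uv[1],1.]); R=np.array(r['R']);t=np.array(r['t'])
    return -R.T@t, R.T@d
def onz(r,uv,z):
    o,d=ray(r,uv); return o+d*(z-o[2])/d[2]
def two(r1,u1,r2,u2):
    A=[];b=[]
    for r,u in((r1,u1),(r2,u2)):
        o,d=ray(r,u); d=d/np.linalg.norm(d);P=np.eye(3)-np.outer(d,d);A.append(P);b.append(P@o)
    return np.linalg.lstsq(np.vstack(A),np.hstack(b),rcond=None)[0]
def proj(r,X):
    p=r['camera_matrix']@(np.array(r['R'])@np.array(X)+np.array(r['t'])); return p[:2]/p[2]
E
python3 - <<'E'
from h import *
a=snap('scene','scene0');b=snap('side','side0')
for r in(a,b): print(np.round(-np.array(r['R']).T@np.array(r['t']),3))
s=robot.observe();print(s['eef_rot'],s['position'],s['finger_gap'])
E
```

```text
[1.055 0.285 0.691]
[ 0.385 -0.811  0.764]
[-1.00545181e-04  1.72954867e-01  9.84929323e-01 -9.12076472e-04] [0.22129034 0.6105709  0.2413416 ] 0.08512775675819712
```

View pics/scene0.png

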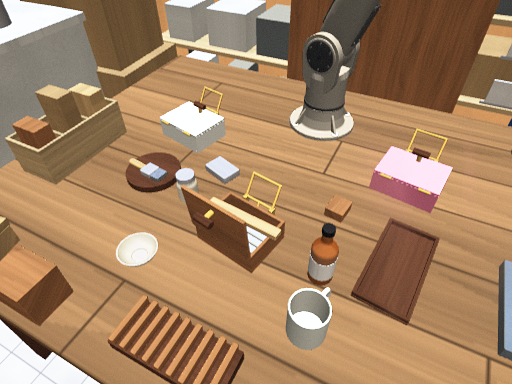

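View pics/side0.png

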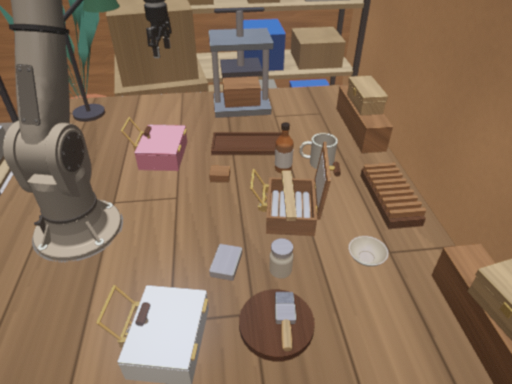

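The scene view shows the open box at about (240,220), the slat across its front, the tray at (398,268) and the bottle and mug between them. The side view shows the box at (292,205), the lid upright at (322,180), the slat at (289,195) and the tray at (248,143). I'll enlarge these regions.

Run:
```python
from h import *
a=cv2.imread('pics/scene0.png');b=cv2.imread('pics/side0.png')
A=cv2.resize(a[165:275,175:295],(480,440),interpolation=3)
B=cv2.resize(b[135:235,240:350],(440,400),interpolation=3)
T=cv2.resize(a[210:325,345:445],(300,345),interpolation=3)
c=np.zeros((600,800,3),np.uint8)
c[:440,:400]=cv2.resize(a[165:275,180:280],(400,440),interpolation=3)
c[:400,400:]=cv2.resize(b[135:235,245:345],(400,400),interpolation=3)
c[440:600,400:]=cv2.resize(b[125:165,205:305],(400,160),interpolation=3)
cv2.imwrite('pics/c1.png',c)
# tray dark mask quads
for n,box in(('scene0',(345,210,445,325)),('side0',(205,128,282,158))):
    im=cv2.imread(f'pics/{n}.png');x0,y0,x1,y1=box
    g=im[y0:y1,x0:x1].astype(int);m=(g[:,:,2]<115).astype(np.uint8)
    cs=max(cv2.findContours(m,0,2)[0],key=cv2.contourArea)
    r=cv2.minAreaRect(cs);print(n,cv2.contourArea(cs),(cv2.approxPolyDP(cs,6,True)[:,0]+[x0,y0]).tolist())
    R=pickle.load(open(f'pics/{n}.pkl','rb'))
    for p in cv2.approxPolyDP(cs,6,True)[:,0]+[x0,y0]: print(p,onz(R,p,.02).round(3),onz(R,p,0).round(3))
```

```text
scene0 4766.5 [[392, 220], [351, 295], [407, 324], [438, 238]]
[392 220] [0.374 0.317 0.02 ] [0.354 0.318 0.   ]
[351 295] [0.624 0.283 0.02 ] [0.611 0.283 0.   ]
[407 324] [0.636 0.398 0.02 ] [0.623 0.401 0.   ]
[438 238] [0.384 0.426 0.02 ] [0.364 0.43  0.   ]
side0 1377.0 [[211, 153], [275, 154], [281, 132], [214, 133]]
[211 153] [0.368 0.287 0.02 ] [0.368 0.317 0.   ]
[275 154] [0.577 0.257 0.02 ] [0.583 0.286 0.   ]
[281 132] [0.62  0.391 0.02 ] [0.626 0.423 0.   ]
[214 133] [0.383 0.412 0.02 ] [0.383 0.444 0.   ]
```

View pics/c1.png

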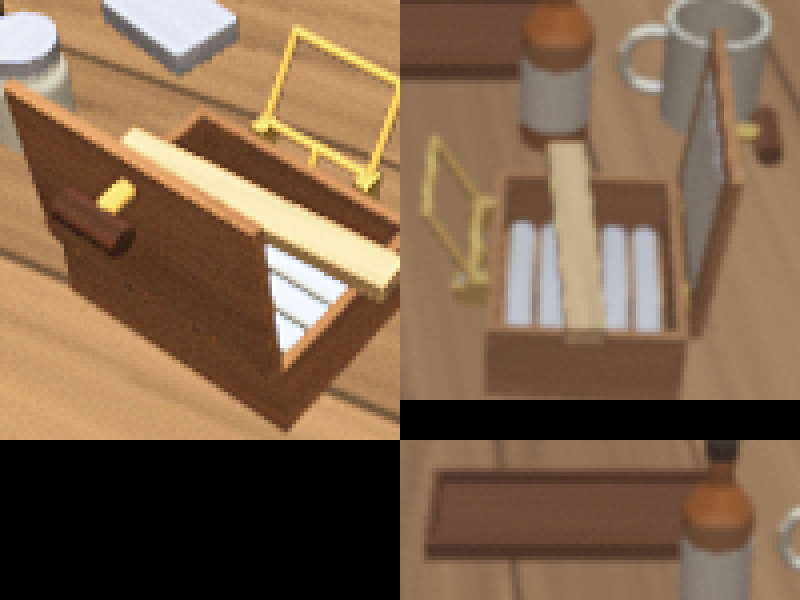

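The crop shows the box with its hinge on the far side from the robot and the catch toward the robot. In the side view the rim corners are at about (269.5,179.5), (267.5,217.5) and (316,219). The slat's top runs from (287,171) to (291,217), and the dowel is at about (337,169).

Run:
```python
from h import *
A=pickle.load(open('pics/scene0.pkl','rb'));B=pickle.load(open('pics/side0.pkl','rb'))
a=lambda x,y:(180+x/4-.4,165+y/4-.4); b=lambda x,y:(245+(x-400)/4-.4,135+y/4-.4)
P=lambda n,v:print(n,np.round(v,4))
P('side rim FL',onz(B,b(498,176),.06));P('FR',onz(B,b(488,333),.06));P('BR',onz(B,b(685,338),.06))
P('scene rim FR',onz(A,a(200,113),.06));P('scene bot BL',onz(A,a(287,432),0));P('scene bot BR',onz(A,a(72,292),0))
for q in((548,142),(586,142),(567,331),(605,330)):P('slat',onz(B,b(*q),.076))
P('scene slat R end corner',onz(A,a(135,128),.076));
P('scene lid top',two(A,a(8,85),B,b(742,182)));P('lidtop L',two(A,a(258,235),B,b(718,32)))
P('hinge BL?',onz(A,a(282,372),.06))
P('catch ends',two(A,a(297,28),B,b(424,212)));P('catch L pivot FR',two(A,a(262,125),B,b(462,285)))
P('dowel',two(A,a(93,222),B,b(768,136)))
# slat mask centroid in scene and side
for n,R,box in(('scene0',A,(205,190,290,245)),('side0',B,(278,165,300,222))):
    im=cv2.imread(f'pics/{n}.png');x0,y0,x1,y1=box
    h=cv2.cvtColor(im,cv2.COLOR_BGR2HSV)[y0:y1,x0:x1]
    m=cv2.inRange(h,(14,60,170),(24,150,255));
    cs=max(cv2.findContours(m,0,2)[0],key=cv2.contourArea);r=cv2.minAreaRect(cs)
    q=cv2.boxPoints(r)+[x0,y0];print(n,cv2.contourArea(cs),q.round(1).tolist())
    for p in q:P('',onz(R,p,.076))
# things heights
for n,p in(('bottle bot side',(284,175)),('jar',(281,272)),('offcut',(219,177)),('tin',(226,270))):P(n,onz(B,p,0))
```

```text
side rim FL [0.5309 0.0784 0.06  ]
FR [ 0.5011 -0.0826  0.06  ]
BR [ 0.6254 -0.1017  0.06  ]
scene rim FR [ 0.5061 -0.0741  0.06  ]
scene bot BL [0.6578 0.0664 0.    ]
scene bot BR [ 0.6282 -0.0995  0.    ]
slat [0.5692 0.0935 0.076 ]
slat [0.5965 0.0903 0.076 ]
slat [ 0.5479 -0.103   0.076 ]
slat [ 0.5718 -0.1049  0.076 ]
scene slat R end corner [ 0.5496 -0.0944  0.076 ]
scene lid top [ 0.645  -0.1032  0.1872]
lidtop L [0.6738 0.0618 0.1831]
hinge BL? [0.6602 0.0657 0.06  ]
catch ends [ 0.4654 -0.0254  0.1181]
catch L pivot FR [ 0.4925 -0.0341  0.057 ]
dowel [ 0.6863 -0.0263  0.1603]
scene0 2247.5 [[205.0, 190.0], [289.0, 190.0], [289.0, 244.0], [205.0, 244.0]]
 [ 0.5388 -0.1259  0.076 ]
 [0.4443 0.0637 0.076 ]
 [0.6007 0.1301 0.076 ]
 [ 0.6827 -0.0329  0.076 ]
side0 366.5 [[281.9, 171.1], [291.4, 170.2], [295.7, 215.9], [286.3, 216.8]]
 [0.5693 0.0886 0.076 ]
 [0.5972 0.0897 0.076 ]
 [ 0.5722 -0.1007  0.076 ]
 [ 0.548  -0.1012  0.076 ]
bottle bot side [0.5928 0.1671 0.    ]
jar [ 0.5193 -0.2118  0.    ]
offcut [0.3882 0.1804 0.    ]
tin [ 0.3876 -0.1903  0.    ]
```

Call:
{"api": "arm_command", "payload": {
  "commands": [
    {"translation":[0.35,-0.617,0.05],"twist":-0.77},
    {"translation":[0.35,-0.617,0.05],"twist":-0.77},
    {"translation":[0.35,-0.617,0.05],"twist":-0.77},
    {"translation":[0.35,-0.617,0.05],"twist":-0.77},
    {"translation":[0.35,-0.617,0.05],"twist":-0.77},
    {"translation":[0.35,-0.617,0.05],"twist":-0.77},
    {"translation":[0.35,-0.617,0.05],"twist":-0.77},
    {"translation":[0.35,-0.617,0.05],"twist":-0.77},
    {"translation":[0.35,-0.617,0.05],"twist":-0.77},
    {"translation":[0.35,-0.617,0.05],"twist":-0.77}
  ],
  "gripper": 50,
  "squeeze": 30
}}

```text
time_s: 1.1
position: [0.3968, 0.3011, 0.2672]
eef_rot: [-0.0, 0.489, 0.872, -0.0]
ft_force: [0.2, -0.0, -0.8]
finger_gap: 0.05
grasp_force: 0.0
```

Call:
{"api": "arm_command", "payload": {
  "commands": [
    {"translation":[0.35,-0.617,0],"twist":-0.77},
    {"translation":[0.35,-0.617,0],"twist":-0.77},
    {"translation":[0.35,-0.617,0],"twist":-0.77},
    {"translation":[0.35,-0.617,0],"twist":-0.77},
    {"translation":[0.35,-0.617,0],"twist":-0.77},
    {"translation":[0.35,-0.617,0],"twist":-0.77},
    {"translation":[0.35,-0.617,0],"twist":-0.77},
    {"translation":[0.35,-0.617,0],"twist":-0.77},
    {"translation":[0.35,-0.617,0],"twist":-0.77},
    {"translation":[0.35,-0.617,0],"twist":-0.77},
    {"translation":[0,0,0],"twist":0}
  ]
}}

```text
time_s: 2.2
position: [0.5725, -0.012, 0.2672]
eef_rot: [0.002, 0.752, 0.66, -0.001]
ft_force: [-0.1, -1.0, -0.5]
finger_gap: 0.0503
grasp_force: 0.0
```

Run:
```python
from h import *
from scipy.spatial.transform import Rotation as Ro
w=snap('wrist','w1');s=robot.observe()
q=s['eef_rot'];R=Ro.from_quat([q[1],q[2],q[3],q[0]]).as_matrix();print(R.round(3),s['position'],s['qpos'],robot.nose_length)
print(w['mount'])
```

```text
[[ 0.125  0.992 -0.001]
 [ 0.992 -0.125 -0.002]
 [-0.002 -0.    -1.   ]] [ 0.57163567 -0.00882563  0.26693485] [-0.57598852  0.28521382  0.63879061  1.70843456 -0.17851325  1.20785599
 -0.01857172] 0.011
[[-2.55811738e-04 -9.59878171e-01 -2.80417247e-01  7.19240831e-02]
 [ 9.99999941e-01 -1.81751493e-04 -2.90112085e-04  2.36833122e-04]
 [ 2.27506004e-04 -2.80417305e-01  9.59878161e-01 -1.32184200e-01]
 [ 0.00000000e+00  0.00000000e+00  0.00000000e+00  1.00000000e+00]]
```

View pics/w1.png

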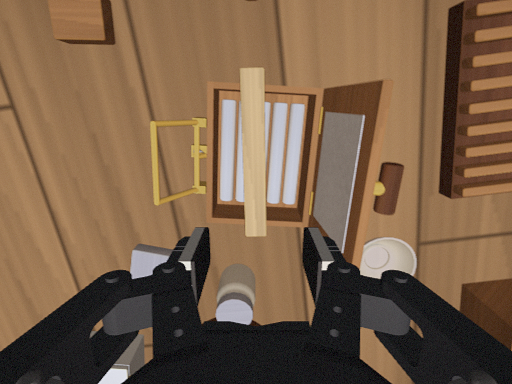

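The wrist view looks straight down. The slat's top runs from (252,69) to (256,235), the rim corners are at about (208,82), (322,87), (308,227) and (207,221), and the catch bar is at (155,163). I'll turn these into positions.

```bash
cat >> h.py <<'E'
from scipy.spatial.transform import Rotation as Ro
def wr(r):
    q=r['state']['eef_rot'];T=np.eye(4);T[:3,:3]=Ro.from_quat([q[1],q[2],q[3],q[0]]).as_matrix();T[:3,3]=r['state']['position']
    C=np.linalg.inv(T@np.array(r['mount']));r['R']=C[:3,:3];r['t']=C[:3,3];return r
E
python3 - <<'E'
from h import *
W=wr(pickle.load(open('pics/w1.pkl','rb')))
im=cv2.imread('pics/w1.png');h=cv2.cvtColor(im,cv2.COLOR_BGR2HSV);m=cv2.inRange(h,(14,60,150),(26,140,255));m[:,:232]=0;m[:,275:]=0;m[245:]=0;m[:60]=0
cs=max(cv2.findContours(m,0,2)[0],key=cv2.contourArea);q=cv2.boxPoints(cv2.minAreaRect(cs));print(q)
for p in list(q)+[(240.5,69),(264.5,68),(267,235),(246.5,236)]:print('slat',onz(W,p,.076).round(4))
for p in((208,82),(322,87),(308,227),(207,221)):print('rim',onz(W,p,.06).round(4))
for p in((151.5,122),(157,204)):print('bar',onz(W,p,.118).round(4))
for p in((388,189),):print('dowel',onz(W,p,.16).round(4))
B=pickle.load(open('pics/side0.pkl','rb'))
y=np.array([.176,.984]);
E
```

```text
[[232.  60.]
 [274.  60.]
 [274. 244.]
 [232. 244.]]
slat [0.5633 0.1065 0.076 ]
slat [0.6067 0.1008 0.076 ]
slat [ 0.5829 -0.1101  0.076 ]
slat [ 0.5307 -0.1033  0.076 ]
slat [0.5708 0.0967 0.076 ]
slat [0.5959 0.0944 0.076 ]
slat [ 0.5757 -0.0967  0.076 ]
slat [ 0.5503 -0.0947  0.076 ]
rim [0.5324 0.0899 0.06  ]
rim [0.6582 0.0682 0.06  ]
rim [ 0.6293 -0.1001  0.06  ]
rim [ 0.5014 -0.0749  0.06  ]
bar [0.4806 0.0563 0.118 ]
bar [ 0.4669 -0.0262  0.118 ]
dowel [ 0.6876 -0.026   0.16  ]
```

Call:
{"api": "arm_command", "payload": {
  "commands": [
    {"translation":[0.02,0.08,-0.5],"twist":0.2},
    {"translation":[0,0,-0.6],"twist":0},
    {"translation":[0,0,-0.6],"twist":0},
    {"translation":[0,0,-0.6],"twist":0},
    {"translation":[0,0,-0.6],"twist":0},
    {"translation":[0,0,-0.5],"twist":0},
    {"translation":[0,0,-0.3],"twist":0},
    {"translation":[0,0,-0.2],"twist":0},
    {"translation":[0,0,0],"twist":0},
    {"translation":[0,0,0],"twist":0}
  ]
}}

```text
time_s: 3.25
position: [0.5732, -0.0017, 0.0732]
eef_rot: [0.0, 0.743, 0.67, 0.001]
ft_force: [0.8, -0.1, 0.2]
finger_gap: 0.0499
grasp_force: 0.0
```

Call:
{"api": "arm_command", "payload": {
  "commands": [
    {"translation":[0,0,0],"twist":0},
    {"translation":[0,0,0],"twist":0},
    {"translation":[0,0,0],"twist":0},
    {"translation":[0,0,0],"twist":0},
    {"translation":[0,0,0],"twist":0},
    {"translation":[0,0,0],"twist":0}
  ],
  "gripper": 10,
  "squeeze": 40
}}

```text
time_s: 3.85
position: [0.5736, -0.0019, 0.0737]
eef_rot: [0.001, 0.743, 0.67, 0.001]
ft_force: [0.6, 0.1, 5.9]
finger_gap: 0.0247
grasp_force: 40.1
```

Call:
{"api": "arm_command", "payload": {
  "commands": [
    {"translation":[0,0,0.2],"twist":0},
    {"translation":[0,0,0.4],"twist":0},
    {"translation":[0,0,0.5],"twist":0},
    {"translation":[0,0,0.5],"twist":0},
    {"translation":[0,0,0.5],"twist":0},
    {"translation":[0,0,0.5],"twist":0},
    {"translation":[0,0,0.5],"twist":0},
    {"translation":[0,0,0.4],"twist":0},
    {"translation":[0,0,0.2],"twist":0}
  ]
}}

```text
time_s: 4.75
position: [0.5731, -0.0021, 0.2596]
eef_rot: [0.001, 0.743, 0.67, 0.001]
ft_force: [-0.3, 0.1, 0.0]
finger_gap: 0.0251
grasp_force: 39.4
```

Call:
{"api": "arm_command", "payload": {
  "commands": [
    {"translation":[-0.069,0.357,0],"twist":0.9},
    {"translation":[-0.069,0.357,0],"twist":0.9},
    {"translation":[-0.069,0.357,0],"twist":0.9},
    {"translation":[-0.069,0.357,0],"twist":0.9},
    {"translation":[-0.069,0.357,0],"twist":0.9},
    {"translation":[-0.069,0.357,0],"twist":0.9},
    {"translation":[-0.069,0.357,0],"twist":0.9},
    {"translation":[-0.069,0.357,0],"twist":0.9},
    {"translation":[-0.069,0.357,0],"twist":0.9},
    {"translation":[-0.069,0.357,0],"twist":0.9}
  ]
}}

```text
time_s: 5.75
position: [0.5372, 0.177, 0.2567]
eef_rot: [-0.0, 0.429, 0.904, -0.001]
ft_force: [0.5, 0.6, 0.2]
finger_gap: 0.0252
grasp_force: 39.4
```

Call:
{"api": "arm_command", "payload": {
  "commands": [
    {"translation":[-0.069,0.357,0],"twist":0.9},
    {"translation":[-0.069,0.357,0],"twist":0.9},
    {"translation":[-0.069,0.357,0],"twist":0.9},
    {"translation":[-0.069,0.357,0],"twist":0.9},
    {"translation":[-0.069,0.357,0],"twist":0.9},
    {"translation":[-0.069,0.357,0],"twist":0.9},
    {"translation":[-0.069,0.357,0],"twist":0.9},
    {"translation":[-0.069,0.357,0],"twist":0.9},
    {"translation":[-0.069,0.357,0],"twist":0.9},
    {"translation":[-0.069,0.357,0],"twist":0.9},
    {"translation":[0,0,0],"twist":0},
    {"translation":[0,0,0],"twist":0}
  ]
}}

```text
time_s: 6.95
position: [0.5033, 0.3543, 0.2567]
eef_rot: [-0.0, 0.052, 0.999, -0.001]
ft_force: [1.1, -0.7, -0.8]
finger_gap: 0.0246
grasp_force: 39.4
```

Run:
```python
from h import *
w=snap('wrist','w2');s=robot.observe();print(s['position'],s['qpos'],s['finger_gap'],s['grasp_force'],s['eef_rot'])
```

```text
[0.5037877  0.35353336 0.25693821] [-0.84939225  0.33278232  0.21672647  1.6083527  -0.07396688  1.20986379
  0.84690647] 0.024905808436652743 39.36936914920807 [-1.25249605e-04  5.29375411e-02  9.98597473e-01 -8.29235477e-04]
```

View pics/w2.png

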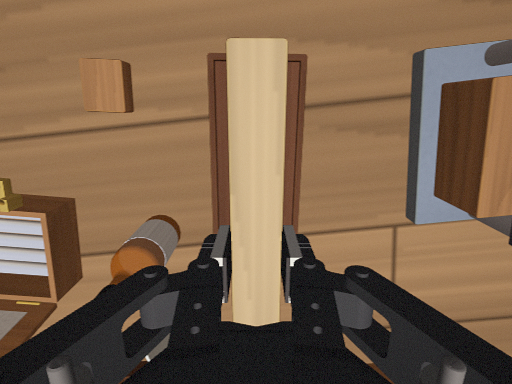

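The slat is held level and parallel to the tray. The tray's robot-side outer corners are at (208,55) and (307,55), and its sides run down to about (214,235) and (297,235).

Run:
```python
from h import *
W=wr(pickle.load(open('pics/w2.pkl','rb')))
c=[onz(W,p,.02)[:2] for p in((208.5,55),(306.5,55),(214,228),(297.5,232))];print(np.round(c,4))
m=(c[0]+c[1])/2; d=(c[2]+c[3])/2-m; d/=np.linalg.norm(d);print('centre',m+.125*d,'ang',np.degrees(np.arctan2(d[1],d[0])))
z=.2568+.003
s=[onz(W,p,z+.008)[:2] for p in((227,40),(287,40),(233,324),(281,324))];s=np.array(s);print(s.round(4),s.mean(0))
```

```text
[[0.3698 0.312 ]
 [0.382  0.4275]
 [0.5908 0.2861]
 [0.6091 0.4022]]
centre [0.50005365 0.35557082] ang -6.522394852221949
[[0.4078 0.3539]
 [0.4102 0.3769]
 [0.5388 0.3395]
 [0.5413 0.364 ]] [0.47453158 0.35855706]
```

Call:
{"api": "arm_command", "payload": {
  "commands": [
    {"translation":[-0.04,0.02,-0.4],"twist":0},
    {"translation":[0,0,-0.6],"twist":0},
    {"translation":[0,0,-0.7],"twist":0},
    {"translation":[0,0,-0.7],"twist":0},
    {"translation":[0,0,-0.7],"twist":0},
    {"translation":[0,0,-0.6],"twist":0},
    {"translation":[0,0,-0.4],"twist":0},
    {"translation":[0,0,-0.3],"twist":0},
    {"translation":[0,0,-0.2],"twist":0},
    {"translation":[0,0,-0.12],"twist":0},
    {"translation":[0,0,0],"twist":0},
    {"translation":[0,0,0],"twist":0}
  ]
}}

```text
time_s: 8.2
position: [0.5021, 0.3565, 0.0222]
eef_rot: [0.001, 0.052, 0.999, 0.001]
ft_force: [-0.1, -0.5, -1.3]
finger_gap: 0.0248
grasp_force: 39.4
```

Call:
{"api": "arm_command", "payload": {
  "commands": [
    {"translation":[0,0,-0.03],"twist":0},
    {"translation":[0,0,0],"twist":0},
    {"translation":[0,0,0],"twist":0}
  ]
}}

```text
time_s: 8.5
position: [0.5017, 0.3563, 0.0202]
eef_rot: [0.0, 0.052, 0.999, 0.0]
ft_force: [0.3, 0.4, -1.0]
finger_gap: 0.0248
grasp_force: 39.4
```

Call:
{"api": "arm_command", "payload": {
  "commands": [
    {"translation":[0,0,0],"twist":0},
    {"translation":[0,0,0],"twist":0},
    {"translation":[0,0,0],"twist":0},
    {"translation":[0,0,0],"twist":0},
    {"translation":[0,0,0.2],"twist":0},
    {"translation":[0,0,0.5],"twist":0},
    {"translation":[0,0,0.8],"twist":0},
    {"translation":[0,0,0.9],"twist":0},
    {"translation":[0,0,0.9],"twist":0},
    {"translation":[0,0,0.9],"twist":0},
    {"translation":[0,0,0.9],"twist":0},
    {"translation":[0,0,0.4],"twist":0}
  ],
  "gripper": 46
}}

```text
time_s: 9.7
position: [0.5031, 0.3569, 0.3011]
eef_rot: [0.003, 0.052, 0.999, 0.003]
ft_force: [0.4, 0.3, -0.1]
finger_gap: 0.0457
grasp_force: 0.0
```

Call:
{"api": "arm_command", "payload": {
  "commands": [
    {"translation":[0.31,-0.633,0],"twist":-0.07},
    {"translation":[0.31,-0.633,0],"twist":-0.07},
    {"translation":[0.31,-0.633,0],"twist":-0.07},
    {"translation":[0.31,-0.633,0],"twist":-0.07},
    {"translation":[0.31,-0.633,0],"twist":-0.07},
    {"translation":[0.31,-0.633,0],"twist":-0.07},
    {"translation":[0.31,-0.633,0],"twist":-0.07},
    {"translation":[0.31,-0.633,0],"twist":-0.07},
    {"translation":[0.31,-0.633,0],"twist":-0.07},
    {"translation":[0.31,-0.633,0],"twist":-0.07},
    {"translation":[0.31,-0.633,0],"twist":-0.07},
    {"translation":[0.31,-0.633,0],"twist":-0.07}
  ],
  "gripper": 62
}}

```text
time_s: 10.9
position: [0.6879, -0.0249, 0.2957]
eef_rot: [0.0, 0.088, 0.996, 0.0]
ft_force: [0.7, 0.6, 0.3]
finger_gap: 0.0622
grasp_force: 0.0
```

Call:
{"api": "arm_command", "payload": {
  "commands": [
    {"translation":[0,0,0],"twist":0},
    {"translation":[0,0,0],"twist":0}
  ]
}}

```text
time_s: 11.1
position: [0.6874, -0.0249, 0.2952]
eef_rot: [0.0, 0.089, 0.996, 0.0]
ft_force: [0.4, 0.8, -0.1]
finger_gap: 0.0619
grasp_force: 0.0
```

Run:
```python
from h import *
w=snap('wrist','w3');a=snap('scene','scene3');s=robot.observe();print(s['position'],s['qpos'],s['finger_gap'],s['eef_rot'])
c=np.zeros((560,800,3),np.uint8);c[:384,:512]=w['frame'][:,:,::-1]
c[:300,514:800]=cv2.resize(a['frame'][205:330,340:450,::-1],(286,300))
c[386:560,:400]=cv2.resize(a['frame'][160:275,175:305,::-1],(400,354))[90:264]
cv2.imwrite('pics/c3.png',c)
```

```text
[ 0.68726699 -0.02206673  0.29512812] [-0.29141002  0.46264462  0.39221728  1.36986457 -0.17757158  1.34348641
  1.49939814] 0.06153339539034531 [-7.43328504e-05  8.73650457e-02  9.96176073e-01  7.58074912e-04]
```

View pics/c3.png

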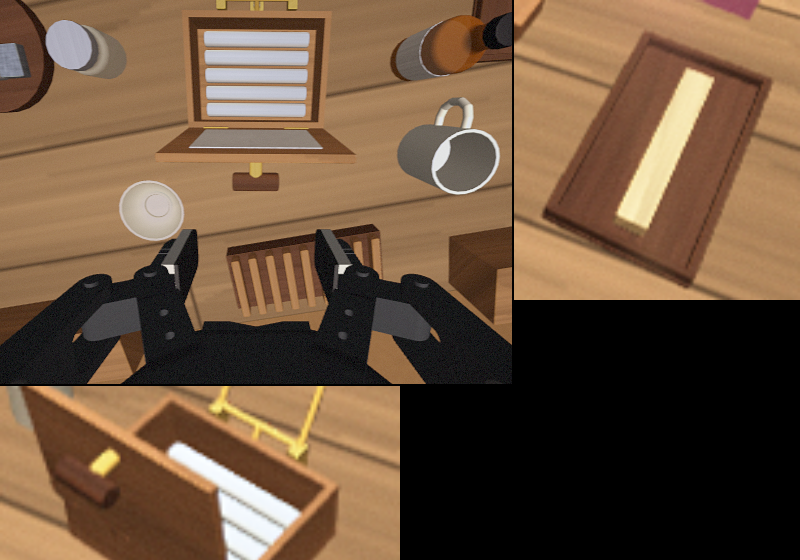

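The slat lies flat and central in the tray. The wrist image shows the dowel's centre at (256,181) with its ends at x = 233 and 279.

Run:
```python
from h import *
W=wr(pickle.load(open('pics/w3.pkl','rb')));A=pickle.load(open('pics/scene3.pkl','rb'))
for p in((233,181),(279,181),(256,181)):print(onz(W,p,.16).round(4))
# dowel mid in scene crop: crop scale 400/130,354/115, offset 175,160, row +90-386
print(two(W,(256,181),A,(175+86*130/400-.4,160+(481-386+90)*115/354-.4)).round(4))
for p in((187,14),(330,12)):print('rim',onz(W,p,.06).round(4))
for p in((157,157),(354,157)):print('lidtop',onz(W,p,.188).round(4))
```

```text
[ 0.683  -0.0459  0.16  ]
[ 0.6909 -0.0021  0.16  ]
[ 0.687 -0.024  0.16 ]
[ 0.6865 -0.0245  0.1634]
rim [ 0.5055 -0.071   0.06  ]
rim [0.5325 0.0894 0.06  ]
lidtop [ 0.6441 -0.1014  0.188 ]
lidtop [0.6738 0.0627 0.188 ]
```

Call:
{"api": "arm_command", "payload": {
  "commands": [
    {"translation":[0,-0.03,-0.3],"twist":0},
    {"translation":[0,0,-0.5],"twist":0},
    {"translation":[0,0,-0.5],"twist":0},
    {"translation":[0,0,-0.5],"twist":0},
    {"translation":[0,0,-0.4],"twist":0},
    {"translation":[0,0,-0.3],"twist":0},
    {"translation":[0,0,-0.2],"twist":0},
    {"translation":[0,0,-0.14],"twist":0},
    {"translation":[0,0,0],"twist":0},
    {"translation":[0,0,0],"twist":0}
  ]
}}

```text
time_s: 12.2
position: [0.6881, -0.0252, 0.1536]
eef_rot: [0.001, 0.088, 0.996, 0.0]
ft_force: [1.4, -0.0, -0.3]
finger_gap: 0.0619
grasp_force: 0.0
```

Call:
{"api": "arm_command", "payload": {
  "commands": [
    {"translation":[0,0,0],"twist":0},
    {"translation":[0,0,0],"twist":0},
    {"translation":[0,0,0],"twist":0},
    {"translation":[0,0,0],"twist":0},
    {"translation":[0,0,0],"twist":0},
    {"translation":[0,0,0],"twist":0}
  ],
  "gripper": 30,
  "squeeze": 40
}}

```text
time_s: 12.8
position: [0.6885, -0.0261, 0.1541]
eef_rot: [0.001, 0.088, 0.996, -0.0]
ft_force: [0.5, -2.0, 5.5]
finger_gap: 0.0431
grasp_force: 43.3
```

Run:
```python
import numpy as np
th=np.linspace(1.67,0,25)
x=-.105*np.cos(th)+.034*np.sin(th);z=.105*np.sin(th)+.034*np.cos(th)
dx=np.diff(x);dz=np.diff(z);a=np.radians(10)
for i in range(24):print(round(th[i+1],2),[round(v/.05,2) for v in(dx[i]*np.cos(a),-dx[i]*np.sin(a),dz[i])])
print(x[[0,-1]],z[[0,-1]])
```

```text
1.6 [np.float64(-0.14), np.float64(0.02), np.float64(0.06)]
1.53 [np.float64(-0.14), np.float64(0.03), np.float64(0.05)]
1.46 [np.float64(-0.15), np.float64(0.03), np.float64(0.04)]
1.39 [np.float64(-0.15), np.float64(0.03), np.float64(0.03)]
1.32 [np.float64(-0.15), np.float64(0.03), np.float64(0.02)]
1.25 [np.float64(-0.15), np.float64(0.03), np.float64(0.0)]
1.18 [np.float64(-0.15), np.float64(0.03), np.float64(-0.01)]
1.11 [np.float64(-0.15), np.float64(0.03), np.float64(-0.02)]
1.04 [np.float64(-0.15), np.float64(0.03), np.float64(-0.03)]
0.97 [np.float64(-0.15), np.float64(0.03), np.float64(-0.04)]
0.9 [np.float64(-0.14), np.float64(0.03), np.float64(-0.05)]
0.84 [np.float64(-0.14), np.float64(0.02), np.float64(-0.06)]
0.77 [np.float64(-0.14), np.float64(0.02), np.float64(-0.07)]
0.7 [np.float64(-0.13), np.float64(0.02), np.float64(-0.08)]
0.63 [np.float64(-0.13), np.float64(0.02), np.float64(-0.09)]
0.56 [np.float64(-0.12), np.float64(0.02), np.float64(-0.09)]
0.49 [np.float64(-0.11), np.float64(0.02), np.float64(-0.1)]
0.42 [np.float64(-0.1), np.float64(0.02), np.float64(-0.11)]
0.35 [np.float64(-0.1), np.float64(0.02), np.float64(-0.12)]
0.28 [np.float64(-0.09), np.float64(0.02), np.float64(-0.12)]
0.21 [np.float64(-0.08), np.float64(0.01), np.float64(-0.13)]
0.14 [np.float64(-0.07), np.float64(0.01), np.float64(-0.14)]
0.07 [np.float64(-0.06), np.float64(0.01), np.float64(-0.14)]
0.0 [np.float64(-0.05), np.float64(0.01), np.float64(-0.14)]
[ 0.04423214 -0.105     ] [0.10111636 0.034     ]
```

Call:
{"api": "arm_command", "payload": {
  "commands": [
    {"translation":[-0.14,0.025,0.06],"twist":0},
    {"translation":[-0.14,0.025,0.05],"twist":0},
    {"translation":[-0.15,0.026,0.04],"twist":0},
    {"translation":[-0.15,0.026,0.03],"twist":0},
    {"translation":[-0.15,0.026,0.015],"twist":0},
    {"translation":[-0.15,0.026,0.003],"twist":0},
    {"translation":[-0.15,0.026,-0.01],"twist":0},
    {"translation":[-0.15,0.026,-0.02],"twist":0}
  ]
}}

```text
time_s: 13.6
position: [0.6281, -0.0148, 0.1619]
eef_rot: [0.0, 0.088, 0.996, 0.0]
ft_force: [2.8, -2.0, 5.4]
finger_gap: 0.0432
grasp_force: 44.1
```

Run:
```python
from h import *
s=robot.observe();print(s['position'],s['ft_force'],s['finger_gap'],s['torque'],s['grasp_force'])
```

```text
[ 0.62814538 -0.01475211  0.16187732] [ 2.81010514 -2.03006185  5.40166265] 0.04315138608712555 [-0.67010008 -0.82872952 -0.12604025] 44.08153831958771
```

Forces are low, so I'll continue the arc.

Call:
{"api": "arm_command", "payload": {
  "commands": [
    {"translation":[-0.15,0.026,-0.03],"twist":0},
    {"translation":[-0.15,0.026,-0.04],"twist":0},
    {"translation":[-0.14,0.025,-0.05],"twist":0},
    {"translation":[-0.14,0.024,-0.06],"twist":0},
    {"translation":[-0.14,0.024,-0.07],"twist":0},
    {"translation":[-0.13,0.023,-0.08],"twist":0},
    {"translation":[-0.13,0.022,-0.09],"twist":0},
    {"translation":[-0.12,0.02,-0.09],"twist":0}
  ]
}}

```text
time_s: 14.4
position: [0.5714, -0.0041, 0.1354]
eef_rot: [-0.002, 0.088, 0.996, 0.001]
ft_force: [-0.1, -2.6, 2.8]
finger_gap: 0.0432
grasp_force: 46.5
```

Call:
{"api": "arm_command", "payload": {
  "commands": [
    {"translation":[-0.11,0.02,-0.1],"twist":0},
    {"translation":[-0.1,0.018,-0.11],"twist":0},
    {"translation":[-0.1,0.017,-0.12],"twist":0},
    {"translation":[-0.09,0.016,-0.12],"twist":0},
    {"translation":[-0.08,0.014,-0.13],"twist":0},
    {"translation":[-0.07,0.012,-0.14],"twist":0},
    {"translation":[-0.06,0.01,-0.14],"twist":0},
    {"translation":[-0.025,0.005,-0.07],"twist":0},
    {"translation":[0,0,0],"twist":0}
  ]
}}

```text
time_s: 15.3
position: [0.5392, 0.0019, 0.0878]
eef_rot: [-0.003, 0.088, 0.996, 0.001]
ft_force: [-5.0, 3.9, 3.5]
finger_gap: 0.0431
grasp_force: 50.4
```

Call:
{"api": "arm_command", "payload": {
  "commands": [
    {"translation":[0,0,-0.04],"twist":0},
    {"translation":[0,0,-0.04],"twist":0},
    {"translation":[0,0,0],"twist":0},
    {"translation":[0,0,0],"twist":0}
  ]
}}

```text
time_s: 15.7
position: [0.538, 0.0021, 0.0838]
eef_rot: [-0.004, 0.088, 0.996, 0.001]
ft_force: [-6.4, 4.1, 4.7]
finger_gap: 0.0432
grasp_force: 51.0
```

Run:
```python
from h import *
a=snap('scene','scene4');b=snap('side','side4')
c=np.zeros((440,800,3),np.uint8)
c[:440,:400]=cv2.resize(a['frame'][165:275,180:280,::-1],(400,440),interpolation=3)
c[:400,400:]=cv2.resize(b['frame'][135:235,245:345,::-1],(400,400),interpolation=3)
cv2.imwrite('pics/c4.png',c)
```

```text
(no output)
```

View pics/c4.png

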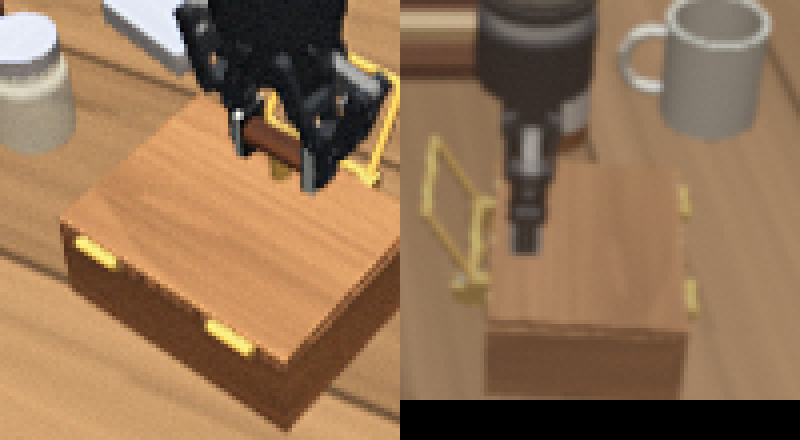

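The lid looks shut or nearly so. The catch is still open. I'll press down gently until I feel contact.

Call:
{"api": "arm_command", "payload": {
  "commands": [
    {"translation":[0,0,-0.02],"twist":0},
    {"translation":[0,0,-0.02],"twist":0},
    {"translation":[0,0,0],"twist":0}
  ]
}}

```text
time_s: 16.1
position: [0.5375, 0.0022, 0.0817]
eef_rot: [-0.005, 0.088, 0.996, 0.001]
ft_force: [-9.3, 4.4, 5.2]
finger_gap: 0.0432
grasp_force: 51.3
```

Call:
{"api": "arm_command", "payload": {
  "commands": [
    {"translation":[0,0,-0.02],"twist":0},
    {"translation":[0,0,-0.02],"twist":0},
    {"translation":[0,0,0],"twist":0}
  ]
}}

```text
time_s: 16.4
position: [0.5373, 0.0023, 0.0807]
eef_rot: [-0.005, 0.088, 0.996, 0.001]
ft_force: [-12.2, 3.7, 13.3]
finger_gap: 0.0434
grasp_force: 52.2
```

Contact is felt: Fz rose and the tool stopped descending. I'll release and rise.

Call:
{"api": "arm_command", "payload": {
  "commands": [
    {"translation":[0,0,0],"twist":0},
    {"translation":[0,0,0],"twist":0},
    {"translation":[0,0,0],"twist":0},
    {"translation":[0,0,0],"twist":0},
    {"translation":[0,0,0.2],"twist":0},
    {"translation":[0,0,0.5],"twist":0},
    {"translation":[0,0,0.8],"twist":0},
    {"translation":[0,0,0.8],"twist":0},
    {"translation":[0,0,0.8],"twist":0},
    {"translation":[0,0,0.6],"twist":0},
    {"translation":[0,0,0.3],"twist":0},
    {"translation":[0,0,0],"twist":0}
  ],
  "gripper": 62
}}

```text
time_s: 17.6
position: [0.5434, -0.0, 0.2846]
eef_rot: [0.003, 0.088, 0.996, 0.001]
ft_force: [-0.1, -0.5, 0.4]
finger_gap: 0.0621
grasp_force: 0.0
```

Call:
{"api": "arm_command", "payload": {
  "commands": [
    {"translation":[-0.35,0.073,0],"twist":0},
    {"translation":[-0.35,0.073,0],"twist":0},
    {"translation":[-0.35,0.073,0],"twist":0},
    {"translation":[-0.35,0.073,0],"twist":0},
    {"translation":[-0.35,0.073,0],"twist":0},
    {"translation":[-0.35,0.073,0],"twist":0},
    {"translation":[0,0,0],"twist":0},
    {"translation":[0,0,0],"twist":0}
  ],
  "gripper": 0
}}

```text
time_s: 18.4
position: [0.4366, 0.022, 0.2808]
eef_rot: [-0.0, 0.088, 0.996, -0.0]
ft_force: [0.1, 0.2, 0.4]
finger_gap: -0.0
grasp_force: 0.0
```

Run:
```python
from h import *
w=snap('wrist','w5');a=snap('scene','scene5');b=snap('side','side5');s=robot.observe();print(s['position'],s['finger_gap'])
c=np.zeros((600,800,3),np.uint8)
c[:384,:512]=w['frame'][:,:,::-1]
c[:300,514:]=cv2.resize(a['frame'][165:275,180:285,::-1],(286,300),interpolation=3)
c[302:600,514:]=cv2.resize(b['frame'][135:235,250:346,::-1],(286,298),interpolation=3)
cv2.imwrite('pics/c5.png',c)
```

```text
[0.43735494 0.02183469 0.28102638] 0.00013894326366457332
```

View pics/c5.png

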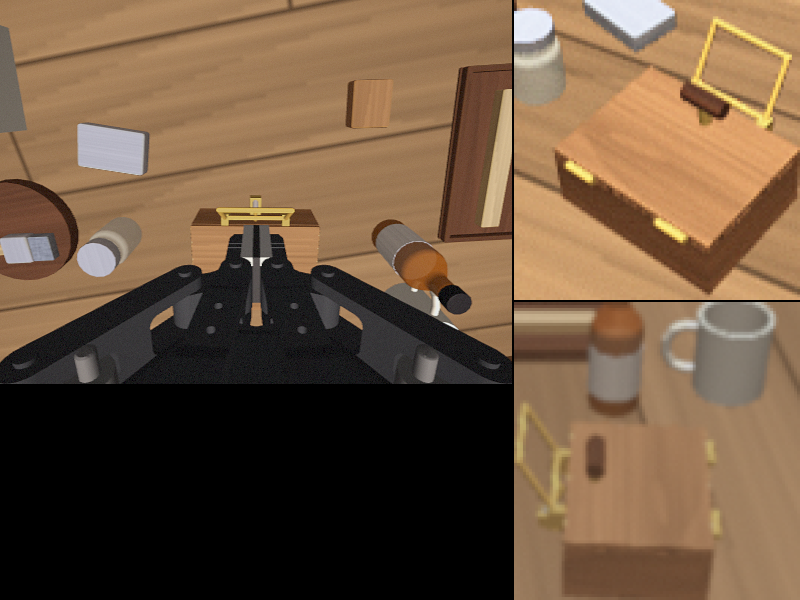

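The lid is fully shut, with the dowel on top and the catch still open. Next I'll lower the closed fingers in front of the bar.

Call:
{"api": "arm_command", "payload": {
  "commands": [
    {"translation":[0,0,-0.5],"twist":0},
    {"translation":[0,0,-0.8],"twist":0},
    {"translation":[0,0,-0.8],"twist":0},
    {"translation":[0,0,-0.7],"twist":0},
    {"translation":[0,0,-0.4],"twist":0},
    {"translation":[0,0,-0.1],"twist":0},
    {"translation":[0,0,0],"twist":0},
    {"translation":[0,0,0],"twist":0}
  ]
}}

```text
time_s: 19.35
position: [0.438, 0.0221, 0.1172]
eef_rot: [0.001, 0.088, 0.996, 0.0]
ft_force: [-0.0, 0.4, 0.7]
finger_gap: -0.0001
grasp_force: 0.0
```

Call:
{"api": "arm_command", "payload": {
  "commands": [
    {"translation":[0.15,-0.026,0],"twist":0},
    {"translation":[0.15,-0.026,0],"twist":0},
    {"translation":[0.15,-0.026,0],"twist":0},
    {"translation":[0.15,-0.026,0],"twist":0},
    {"translation":[0.15,-0.026,0],"twist":0},
    {"translation":[0.15,-0.026,0],"twist":0},
    {"translation":[0.15,-0.026,0],"twist":0},
    {"translation":[0.15,-0.026,0],"twist":0},
    {"translation":[0.15,-0.026,0],"twist":0},
    {"translation":[0.15,-0.026,0],"twist":0},
    {"translation":[0.1,-0.018,0],"twist":0}
  ]
}}

```text
time_s: 20.45
position: [0.5182, 0.0081, 0.1164]
eef_rot: [0.001, 0.088, 0.996, 0.0]
ft_force: [-0.3, 0.2, -0.1]
finger_gap: 0.0
grasp_force: 0.0
```

Call:
{"api": "arm_command", "payload": {
  "commands": [
    {"translation":[0,0,0],"twist":0},
    {"translation":[0,0,0],"twist":0},
    {"translation":[0,0,0],"twist":0},
    {"translation":[-0.3,0.05,0.5],"twist":0},
    {"translation":[-0.3,0.05,0.8],"twist":0},
    {"translation":[-0.3,0.05,0.8],"twist":0},
    {"translation":[-0.3,0.05,0.8],"twist":0},
    {"translation":[0,0,0],"twist":0}
  ]
}}

```text
time_s: 21.25
position: [0.4585, 0.0188, 0.2666]
eef_rot: [0.005, 0.088, 0.996, 0.002]
ft_force: [0.9, 0.0, 0.1]
finger_gap: 0.0003
grasp_force: 0.0
```

Run:
```python
from h import *
w=snap('wrist','w6');a=snap('scene','scene6');b=snap('side','side6');s=robot.observe();print(s['time_s'],s['position'],s['ft_force'])
c=np.zeros((600,800,3),np.uint8)
c[:384,:512]=a['frame'][:,:,::-1]
c[:300,514:]=cv2.resize(a['frame'][165:275,180:285,::-1],(286,300),interpolation=3)
c[302:600,514:]=cv2.resize(b['frame'][135:235,250:346,::-1],(286,298),interpolation=3)
cv2.imwrite('pics/c6.png',c)
```

```text
21.4 [0.45633177 0.01828795 0.26084623] [-0.75876007  0.22833387 -0.24778737]
```

View pics/c6.png

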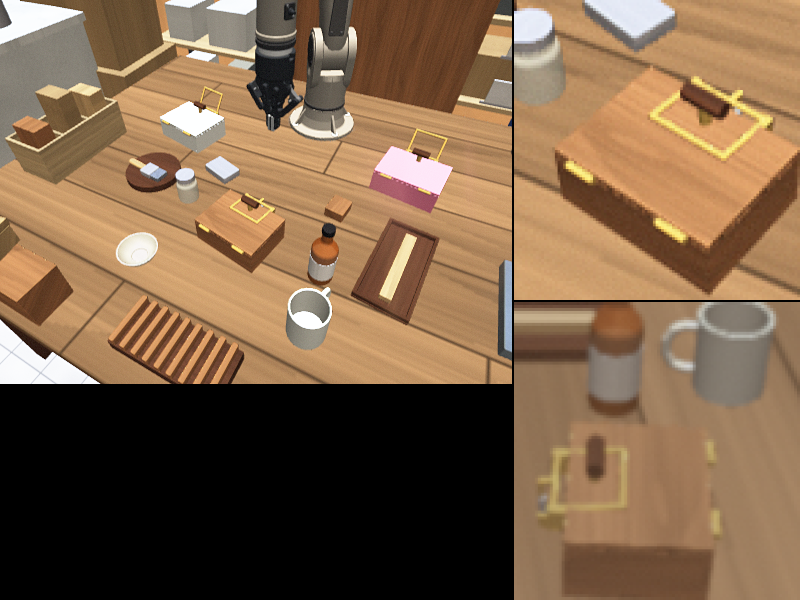

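The catch lies snapped over around the pull, the lid is shut, the slat is in the tray and nothing else has moved. I'll hand the job in.

```bash
python3 -c "
from rig import robot
print(robot.finish_job())"
```

```text
the job is handed in; nothing more can be done
None
```

I handed the job in at about 21 s of the 69 s allowed: the slat lies flat in the tray, the lid was lowered shut and the catch is snapped over it, with the bystanders where they stood; this is from the last camera pictures, as no verdict was returned.

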